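Clip the crystal tube into the viewing rest and hold the hand microscope over its mark

ROBOT

A 6-joint arm with a two-finger parallel gripper is mounted at the origin on a cart in front of the work surface, level with it; the furniture and walls round the work are solid. World frame = base frame: x ahead of the robot, y to its left, z up, the work surface at z = 0. Lengths are in m, angles in rad, forces in N, time in s.
With the tool pointing down it reaches from about 0.35 to 0.775 m from the base axis. Payload 7.3 kg.
Tool frame: the origin (TCP) lies at the very end of the fingers, on their centre line; the grasp point (between the pads) lies 19 mm behind it (robot.tcp_to_grasp is the z of the grasp point in the tool frame, in m); z points along the fingers, y is the line along which they close (so a half turn about z gives the same grasp; the last joint's range is limited). The gripper opens to 92 mm and grips with 3 to 60 N. Pads are 19 mm wide; open, the fingers measure 130 mm over their backs; the gripper's body (75 mm by 190 mm) begins 47 mm behind the grasp point.
Start: joints at [-0.146, 0.342, 1.524, -0, 1.275, -0.146], TCP at [0.525, 0, 0.227] pointing down, gripper open.
Joint ranges: [-2.53, 2.53], [-0.77, 2.02], [0.04, 2.7], [-1, 4.14], [0.28, 2.66], [-3.11, 3.11]. Speed limits (rad/s): [2.57, 2.57, 3.14, 3.14, 3.14, 3.14].

INTERFACE

Orientations are given as [roll, pitch, yaw] about the fixed x, y, z axes, in that order (R = Rz(yaw) Ry(pitch) Rx(roll)).
In Python, from cell import monitor, read_camera, get_calibration, job, robot gives the robot as it stands. The module is installed in compiled form; this text tells all that it offers.
- The arm moves only by the tool send_rows, never from a script. Its argument "targets" is a list of rows, each an object with "translation": the shift along the tool's x, y, z in cm, a list of three; "spin": the turn about the tool's z in degrees; "jaw": the opening, from 0 (shut) to 1 (fully open). A call has exactly 5 rows; each row is the pose to reach, as a shift and turn from the pose commanded when the call began, along the tool's axes at that moment; what a row does not reach only later rows make up. A row lasts 1/10 s, in which the tool goes at most 50 mm and 8.59 degrees, less where a joint would pass 70% of its speed; a pose out of reach is approached as far as the arm can. A call with a gripper value outside its range is refused whole. The fingers move at their own pace and stop on an object; "force" is the grip in N (left out, the last holds). Time passes only in rows, so rows that repeat a pose let the fingers close, or fill a call up. It gives the time, the measured TCP pose, the force, the opening and the grip force at its end, in the units of the state.
- monitor.observe(): the state, without advancing time (a new reading comes with each control period).
- read_camera(name): name is "scene" or "side" or "wrist"; returns (picture, depth): 400x640x3 uint8, red, green, blue; 400x640 float32, m along the optical axis (not along the pixel's ray), 0 where there is no reading.
- get_calibration(name): a dict with "intrinsics" (3x3 intrinsics, pixels), "D" ([k1, k2, p1, p2, k3] as OpenCV has them; the pictures are not rectified), "origin" and "orientation" of the camera in the world; the wrist camera has in their place "hand_eye" (4x4, takes a point from camera to tool coordinates, whose origin is the TCP and whose axes are the flange's). Camera axes: x right, y up, looking along -z (the intrinsics and any distortion apply to the point x, -y, -z); pixel columns grow to the right and rows downward; lengths in m; the calibration is good to about 2 mm. A picture is of the moment at which its call begins: read the wrist's pose just before it. get_calibration takes no time and is no camera call.
- job.hand_in(): hands the job in; it is judged then, once.
The state is a dict: "time": time; "qpos": joint angles; "qvel": joint speeds; "joint_efforts": joint torques, N m; "tool_pos": TCP position; "tool_rot": TCP orientation; "contact_force": force on the tool from outside, world axes, zero at the start; "torque": the same for the moment, N m; "opening": finger opening in m; "grip_force": force on a finger pad.
Only numpy, scipy, OpenCV 4.12 (cv2) and the standard library are available. Lean on these libraries where they do the work, as an engineer would, in place of code of your own. Each camera call takes 0.05 s, during which the arm holds its last target. There are 200 camera calls.

TASK

Press the sealed crystal tube down past the sprung jaw of the viewing rest until it sits fully home in both forks with the jaw closed over it, and let go of it. Then take the hand microscope out of its dock, carry it across without disturbing the glassware, and hold it upright over the tube with its nose centred on the orange ring and about 1 cm above the glass. The nose must never touch the tube; finish there with the microscope held motionless in the gripper, not set down.

Things in the scene. Friction and masses are not known exactly. Their poses are not given: they have to be found in the camera images.
- tube: sealed clear glass tube 16 mm thick with violet crystals and a six-sided cap (20 mm across flats, 14 mm long) on each end: blue at +y, black at -y. 136 mm long over all, 108 mm between the caps, 60 g. Origin on the axis at mid-length, y along the tube. It lies on its caps, axis 10 mm above the desk. It may be clipped in either way round.
- tube_mark (a point): centre of the orange ring (5 mm wide) round the tube: on the tube's axis, 17 mm from mid-length toward the blue cap. The glass surface is 8 mm from this point.
- rest_seat (a point): where mid-length of the tube's axis belongs when home in the viewing rest, 50 mm above the desk. z up, y along the clipped tube, jaw on the -x side. The forks, 9 mm wide, stand 44 mm either side of this point along y; between them fingers have room down to 20 mm above the desk. The caps go outside the forks, leaving about 5 mm of play either way along y.
- rest: fixed viewing rest: aluminium plate 64 x 112 mm (top at 12 mm), two blue forks open upward, slot 18 mm wide. On the +x side a fixed prong rises to 76 mm, flaring outward above 62 mm; on the -x side the black beaks of the jaw slope outward from 60 to 92 mm. The mouth is about 26 mm wide at 75 mm. Origin on the desk, straight below the seat.
- jaw (a joint): angle of the sprung jaw: a low shaft along y on the rest's -x side carrying a black beak at each fork, both moving together, of slick plastic. 0 = closed; grows to 0.7 as the beaks swing outward. A spring closes it; a tube pressed straight down between beaks and prongs with about 10 N pushes the beaks aside, and they snap back over it when it is home.
- microscope: wireless hand microscope: upright round barrel 34 mm in diameter, 120 mm long, white above a black knurled ring, clear nose 26 mm in diameter and 22 mm long below; 150 g. Origin at the centre of the nose's flat lower end, z up the barrel. Grip the white barrel, 62 to 110 mm above the nose end. It stands in its dock, nose end 12 mm above the desk.
- nose (a point): centre of the flat lower end of the microscope's nose, the point to bring over the orange ring
- dock: fixed grey docking foot of the microscope, 72 mm wide, with a cup 45 mm wide whose rim is 40 mm above the desk, 35 mm bore; origin at the centre of its underside. The microscope lifts straight up out of it.
- flask: small conical flask with pink solution, 65 mm wide, 86 mm high, origin at the centre of its foot; a bystander
- beaker: empty glass beaker, 64 mm wide, 103 mm high, origin at the centre of its foot; a bystander
- cylinder: slim measuring cylinder on a hexagon foot, 40 mm wide, 153 mm high, origin at the centre of its foot; a bystander
Mind the look-alikes: they are no part of the job. Leave any blue look-alike of the microscope alone.

How it is judged:
By the outcome, as a careful person would: the job done as asked, in the order asked, and still so for the second after the job is handed in, while the arm keeps its last pose, push and grip.
It also fails if it takes over 53 s, if anything falls off the work surface, if the arm or the gripper's body presses on something with over 40 N, if the wrist force passes 120 N, or if a joint passes its speed limit or range.

## Working session

There is one attempt and no reset: what is moved stays moved. The work goes in short steps, Python scripts to look and compute and a tool call to move; the robot and the scene stay as the last step left them, time stands still between calls to the robot, and variables do not carry over. Pictures are saved under pics/ and viewed, at most 10 in all, crops included, and the job is handed in when it is done.

Besides the shell and the picture viewer there is one more tool, called after ">>>" as name([rows], argument=value, ...), one row to a line, values as JSON. send_rows: Moves the arm, as the interface text tells. Its arguments: {"type":"object","properties":{"targets":{"type":"array"},"force":{"type":"number"}},"required":["targets"]}

```bash
mkdir -p pics; cat > h.py <<'E'
import numpy as np, cv2
from scipy.spatial.transform import Rotation as R
from cell import monitor, read_camera, get_calibration, job, robot
def cam(name):
    s=monitor.observe(); p,d=read_camera(name); c=get_calibration(name)
    if name=="wrist":
        T=np.eye(4); T[:3,:3]=rot(s["tool_rot"]); T[:3,3]=s["tool_pos"]; T=T@np.array(c["hand_eye"])
    else:
        T=np.eye(4); T[:3,:3]=rot(c["orientation"]); T[:3,3]=c["origin"]
    return p,d,np.array(c["intrinsics"]),np.array(c["D"],float),T
def rot(o):
    o=np.array(o,float)
    return o if o.shape==(3,3) else R.from_euler("xyz",o).as_matrix()
def cloud(d,K,D,T):
    h,w=d.shape; uv=np.stack(np.meshgrid(np.arange(w),np.arange(h)),-1).reshape(-1,1,2).astype(np.float32)
    n=cv2.undistortPoints(uv,K,D).reshape(h,w,2)
    P=np.stack([n[...,0]*d,-n[...,1]*d,-d],-1)
    return P@T[:3,:3].T+T[:3,3]
def save(n,p): cv2.imwrite("pics/"+n,p[...,::-1])
E
python3 - <<'E'
from h import *
s=monitor.observe(); print(s["tool_pos"],s["tool_rot"],s["time"],robot.tcp_to_grasp)
for n in("scene","side","wrist"):
    p,d,K,D,T=cam(n); save(n+"0.png",p); np.savez(n+"0.npz",p=p,d=d,K=K,D=D,T=T); print(n,T[:3,3],(d>0).mean())
E
```

```text
[5.24630316e-01 7.05084057e-05 2.26075748e-01] [-3.14016559e+00 -1.92895379e-04  1.57080206e+00] 0.0 -0.0188
scene [0.12814333 0.71851362 0.61816381] 0.995859375
side [ 0.12268759 -0.55079377  0.52022334] 0.9959296875
wrist [0.52562569 0.08305542 0.38509955] 0.99615625
```

View pics/scene0.png

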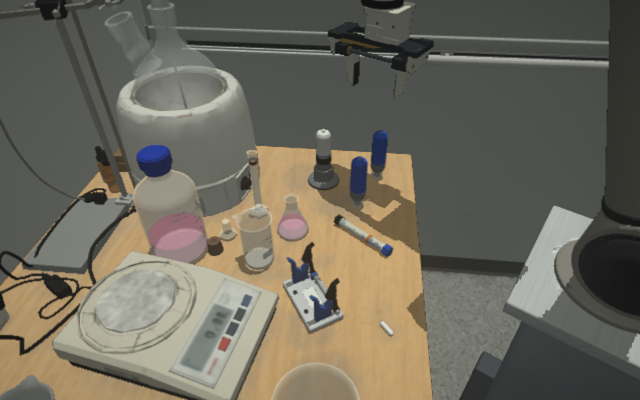

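View pics/side0.png

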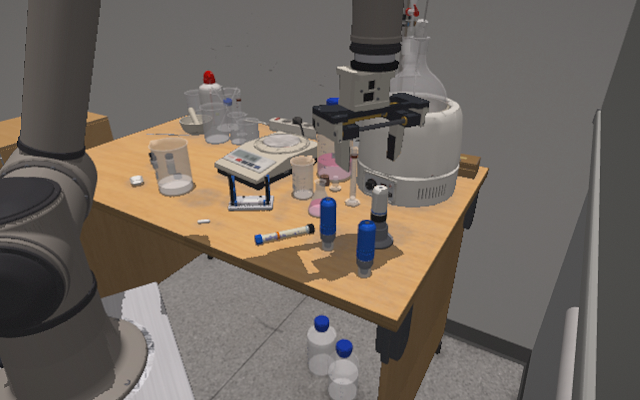

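The scene view shows these possible targets:
- **Tube:** (363,236), blue cap at (387,250) and black cap at (338,219). The only look-alike is a white stick at (387,327).
- **Microscope:** the white one in its dock at (323,160). The blue look-alikes at (358,180) and (379,150) are not it.
- **Rest:** (313,295).
- **Bystanders:** flask at (292,220), beaker at (257,240) and cylinder at (255,185).

Next I'll measure with the depth data and take one close crop.

```bash
python3 - <<'E'
from h import *
C=[]
for n in("scene","side","wrist"):
    z=np.load(n+"0.npz"); X=cloud(z["d"],z["K"],z["D"],z["T"])
    if n=="scene":
        for nm,(u,v) in dict(tube=(363,236),blue=(387,250),black=(338,219),forkA=(300,268),forkB=(325,302),scope=(323,135),dock=(323,182),b1=(358,160),b2=(379,135),flask=(292,232),beaker=(257,255),cyl=(253,155),desk=(360,300)).items(): print(nm,X[v,u].round(3))
    m=z["d"]>0; C.append(np.c_[X[m],z["p"][m]])
    dz=X[m]; k=(dz[:,2]<.01)&(dz[:,2]>-.01)&(dz[:,0]>.35)&(dz[:,0]<.7)&(abs(dz[:,1])<.3); print(n,"desk z",np.median(dz[k,2]) if k.any() else None)
A=np.vstack(C)
# top-down map, 1.25mm/px, x up .30-.80 ; y left
S=800; img=np.zeros((600,800,3),np.uint8); A=A[(A[:,2]>-.01)&(A[:,2]<.2)]; A=A[np.argsort(A[:,2])]
r=((.80-A[:,0])*S*1.4).astype(int); c=((.36-A[:,1])*S*1.4).astype(int); k=(r>=0)&(r<600)&(c>=0)&(c<800)
img[r[k],c[k]]=A[k,3:]; save("top.png",img)
p=np.load("scene0.npz")["p"][110:340,220:440]; save("crop.png",cv2.resize(p,None,fx=2.6,fy=2.6,interpolation=cv2.INTER_CUBIC))
E
```

```text
tube [0.427 0.18  0.014]
blue [0.369 0.188 0.017]
black [0.49  0.175 0.022]
forkA [0.461 0.334 0.04 ]
forkB [0.382 0.369 0.044]
scope [0.6   0.075 0.131]
dock [0.595 0.082 0.012]
b1 [0.496 0.099 0.122]
b2 [ 0.512 -0.012  0.119]
flask [0.542 0.258 0.022]
beaker [0.542 0.355 0.041]
cyl [0.645 0.239 0.152]
desk [0.354 0.305 0.002]
scene desk z 0.0006997429625874574
side desk z -0.0018998961708551199
wrist desk z 0.000693503139777063
```

View pics/crop.png

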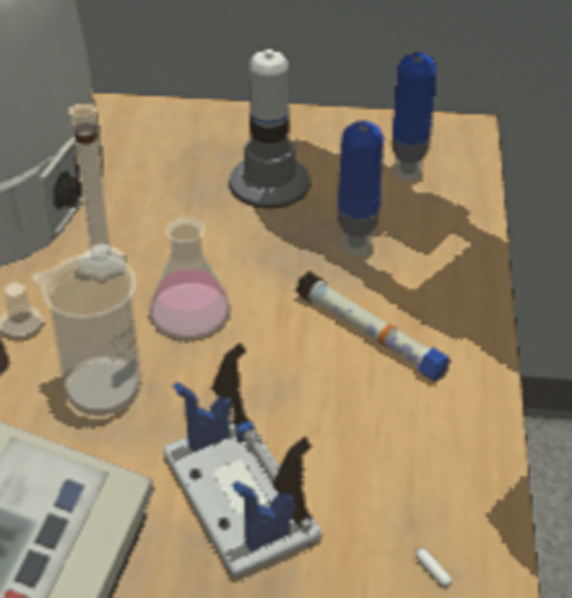

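View pics/top.png

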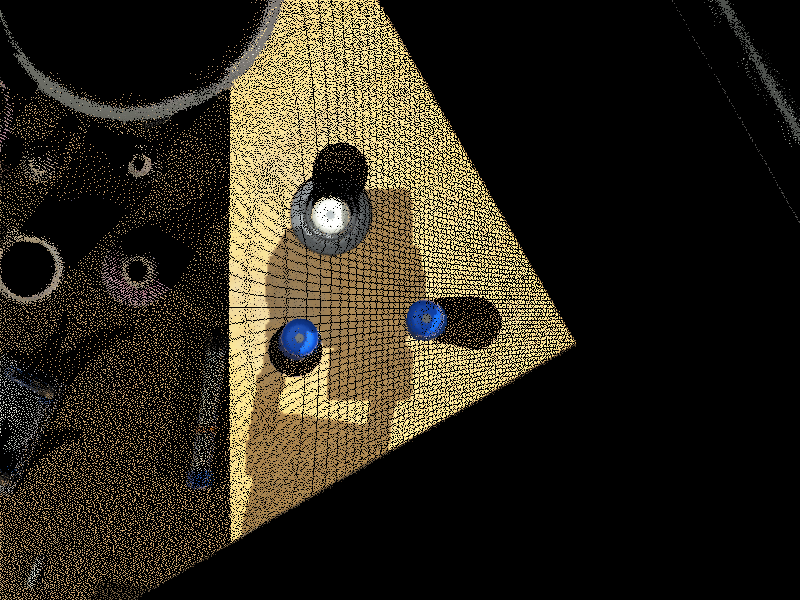

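View pics/wrist0.png

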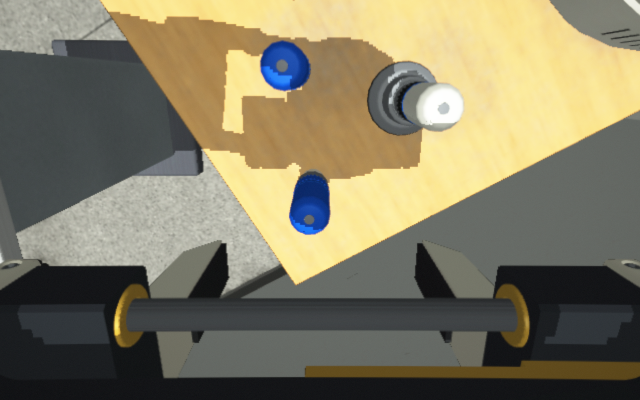

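The crop confirms the choices. The blue cap is toward the robot, the orange ring is nearer blue, the rest has black beaks on the right and blue prongs on the left, and the white microscope is in the dock. Next I'll move to look at the tube and rest from above.

>>> send_rows([
  {"translation":[4,-2.5,-1],"spin":0,"jaw":1},
  {"translation":[8,-5,-2],"spin":0,"jaw":1},
  {"translation":[12,-7,-3],"spin":0,"jaw":1},
  {"translation":[15,-9,-3],"spin":0,"jaw":1},
  {"translation":[15,-9,-3],"spin":0,"jaw":1},
])

```text
time: 0.65
tool_pos: [0.4327, 0.1529, 0.2571]
tool_rot: [-3.141, -0.001, 1.575]
contact_force: [0.1, -0.7, -0.3]
opening: 0.0919
grip_force: 0.0
```

```bash
python3 - <<'E'
from h import *
s=monitor.observe(); print(s["tool_pos"],s["tool_rot"],s["qvel"])
n="wrist";p,d,K,D,T=cam(n); save(n+"1.png",p); np.savez(n+"1.npz",p=p,d=d,K=K,D=D,T=T); print(n,T[:3,3])
E
```

```text
[0.43270406 0.15288486 0.25705553] [-3.14116973e+00 -1.05244456e-03  1.57520292e+00] [-0.06863861  0.02961333 -0.02565311 -0.03483464 -0.0160401  -0.06332069]
wrist [0.43316282 0.2357463  0.4160997 ]
```

View pics/wrist1.png

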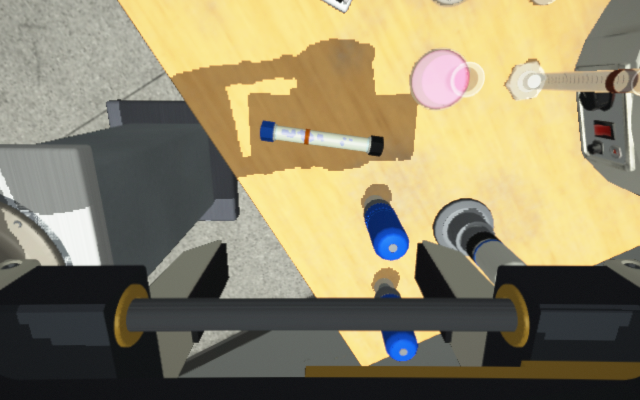

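The wrist view shows the tube: blue cap (267,132), orange ring (307,136), black cap (376,146). I'll fit it now, then move on to see the rest.

```bash
python3 - <<'E'
from h import *
z=np.load("wrist1.npz"); X=cloud(z["d"],z["K"],z["D"],z["T"]); p=z["p"]
hsv=cv2.cvtColor(p,cv2.COLOR_RGB2HSV)
box=np.zeros(p.shape[:2],bool); box[110:165,250:395]=1
m=box&(X[...,2]>.006)&(X[...,2]<.03)
P=X[m][:,:2]; print("n",m.sum())
c=P.mean(0); u=np.linalg.svd(P-c,full_matrices=0)[2][0]; t=(P-c)@u; w=(P-c)@[-u[1],u[0]]
print("c",c,"u",u,"len",np.percentile(t,[0,1,99,100]),"mid",c+u*(t.min()+t.max())/2, "wid",w.min(),w.max(),"zmax",X[m][:,2].max())
bl=m&(hsv[...,0]>105)&(hsv[...,0]<130)&(hsv[...,1]>150); bk=m&(p.max(2)<70); og=m&(hsv[...,0]<14)&(hsv[...,1]>150)
for n,q in(("blue",bl),("black",bk),("orange",og)): print(n,q.sum(),X[q].mean(0),X[q][:,2].max())
E
```

```text
n 1938
c [0.43369583 0.17497731] u [ 0.99165206 -0.12894256] len [-0.06839323 -0.0664817   0.06727264  0.06918447] mid [0.43408815 0.1749263 ] wid -0.012402596857277601 0.010154691474717634 zmax 0.023260302724272985
blue 220 [0.37352399 0.18329978 0.01918589] 0.022782793670905355
black 232 [0.49449606 0.1672505  0.01894481] 0.023260302724272985
orange 29 [0.41731961 0.17820092 0.01734914] 0.019824563237656023
```

>>> send_rows([
  {"translation":[4,-0.5,0],"spin":0,"jaw":1},
  {"translation":[8,-1,0],"spin":0,"jaw":1},
  {"translation":[12,-1.5,0],"spin":0,"jaw":1},
  {"translation":[14,-2,0],"spin":0,"jaw":1},
  {"translation":[14,-2,0],"spin":0,"jaw":1},
])

```text
time: 1.2
tool_pos: [0.4151, 0.2912, 0.256]
tool_rot: [-3.141, 0.0, 1.573]
contact_force: [0.6, -1.0, -0.1]
opening: 0.0916
grip_force: 0.0
```

```bash
python3 - <<'E'
from h import *
n="wrist";p,d,K,D,T=cam(n); save(n+"2.png",p); np.savez(n+"2.npz",p=p,d=d,K=K,D=D,T=T); print(n,T[:3,3])
E
```

```text
wrist [0.41581835 0.37430538 0.41497183]
```

View pics/wrist2.png

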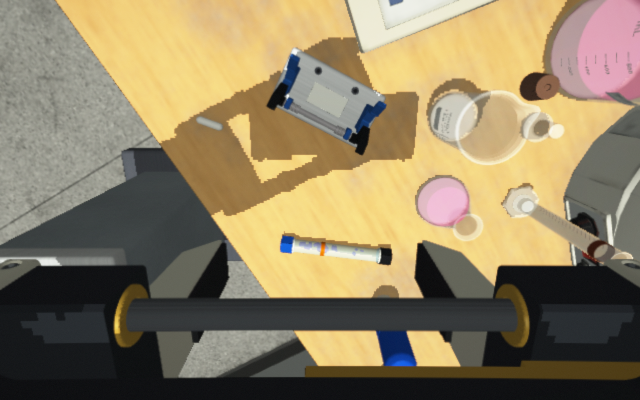

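The rest is at (328,98) with its jaw beaks at (277,100) and (360,140). The tube is at (335,250).

```bash
cat > fit.py <<'E'
from h import *
import sys
z=np.load(sys.argv[1]); X=cloud(z["d"],z["K"],z["D"],z["T"]); p=z["p"]
hsv=cv2.cvtColor(p,cv2.COLOR_RGB2HSV)
near=(abs(X[...,0]-.425)<.1)&(abs(X[...,1]-.345)<.1)
fl=(abs(X[...,0]-.43)<.12)&(abs(X[...,1]-.25)<.06)&(abs(X[...,2])<.006); print("desk",np.median(X[...,2][fl]))
pl=(near&(X[...,2]>.007)&(X[...,2]<.017)&(hsv[...,1]<60)).astype(np.uint8)
n,l,st,_=cv2.connectedComponentsWithStats(pl); k=1+np.argmax(st[1:,4]); m=l==k
r=cv2.minAreaRect((X[m][:,:2]*1000).astype(np.float32)); print("plate",r,"z",np.median(X[m][:,2]))
bl=near&(hsv[...,0]>100)&(hsv[...,0]<130)&(hsv[...,1]>110)&(X[...,2]>.02)&(X[...,2]<.12)
bk=near&(p.max(2)<60)&(X[...,2]>.03)&(X[...,2]<.12)
for nm,q in(("blue",bl),("black",bk)):
    P=X[q]; P=P[P[:,2]>.045]
    _,lab,c=cv2.kmeans(P[:,:2].astype(np.float32),2,None,(3,50,1e-5),5,0)
    for i in(0,1):
        Q=P[lab.ravel()==i]; print(nm,len(Q),Q.mean(0).round(4),"zmax",Q[:,2].max().round(4)); 
        Q=Q[Q[:,2]>Q[:,2].max()-.01]; print("   top",Q.mean(0).round(4),len(Q))
E
python3 fit.py wrist2.npz; echo; python3 fit.py scene0.npz;echo;  python3 - <<'E'
from h import *
z=np.load("wrist2.npz"); X=cloud(z["d"],z["K"],z["D"],z["T"]); 
box=(abs(X[...,0]-.434)<.085)&(abs(X[...,1]-.175)<.04)
m=box&(X[...,2]>.006)&(X[...,2]<.03)
P=X[m][:,:2]; c=P.mean(0); u=np.linalg.svd(P-c,full_matrices=0)[2][0]; t=(P-c)@u; w=(P-c)@[-u[1],u[0]]
print(m.sum(),"u",u,"len",t.min(),t.max(),"mid",c+u*(t.min()+t.max())/2,w.min(),w.max())
E
```

```text
desk 0.000645399233536792
plate ((424.17437744140625, 359.3377685546875), (51.783416748046875, 111.10916137695312), 63.1646842956543) z 0.01309296056727871
blue 231 [0.3886 0.3836 0.0648] zmax 0.0801
   top [0.3908 0.3897 0.075 ] 100
blue 219 [0.465  0.345  0.0642] zmax 0.0791
   top [0.4688 0.351  0.075 ] 95
black 295 [0.4533 0.3218 0.0787] zmax 0.0941
   top [0.4521 0.3175 0.0897] 128
black 285 [0.3767 0.3606 0.0808] zmax 0.0941
   top [0.3743 0.357  0.0895] 149

desk 0.0005275236820986295
plate ((419.5491943359375, 355.3471984863281), (62.6430549621582, 112.58514404296875), 63.27275848388672) z 0.012765757741731831
blue 21 [0.3859 0.3889 0.0658] zmax 0.0781
   top [0.3881 0.3925 0.0752] 13
blue 16 [0.4622 0.3462 0.0631] zmax 0.0782
   top [0.4658 0.3534 0.0761] 8
black 121 [0.4509 0.324  0.0715] zmax 0.0924
   top [0.4499 0.3197 0.0881] 26
black 140 [0.3728 0.3639 0.072 ] zmax 0.0922
   top [0.3718 0.3592 0.0882] 32

1552 u [ 0.99155649 -0.12967546] len -0.0681949108184216 0.06854087170053677 mid [0.43409143 0.17704806] -0.014033703194644597 0.008544114151728599
```

>>> send_rows([
  {"translation":[-3,0.5,2],"spin":-8,"jaw":0.6},
  {"translation":[-6,1,4],"spin":-16,"jaw":0.6},
  {"translation":[-9,1.5,6],"spin":-24,"jaw":0.6},
  {"translation":[-11.7,1.9,8],"spin":-32,"jaw":0.6},
  {"translation":[-11.7,1.9,10],"spin":-40,"jaw":0.6},
])

```text
time: 1.75
tool_pos: [0.4349, 0.1685, 0.156]
tool_rot: [-3.141, 0.001, 2.27]
contact_force: [-0.6, 0.3, 0.6]
opening: 0.0571
grip_force: 0.0
```

>>> send_rows([
  {"translation":[0,0,0],"spin":-8,"jaw":0.6},
  {"translation":[0,0,0],"spin":-16,"jaw":0.6},
  {"translation":[0,0,0],"spin":-24,"jaw":0.6},
  {"translation":[0,0,0],"spin":-32,"jaw":0.6},
  {"translation":[0,0,0],"spin":-40,"jaw":0.6},
])

```text
time: 2.25
tool_pos: [0.4345, 0.171, 0.1566]
tool_rot: [-3.141, 0.0, 2.971]
contact_force: [0.1, -0.5, -0.5]
opening: 0.055
grip_force: 0.0
```

```bash
cat > to.py <<'E'
# to.py x y z yaw_deg : tool-frame shift (cm) and spin (deg) to reach TCP target
from h import *
import sys
x,y,z,yw=map(float,sys.argv[1:5]); s=monitor.observe(); M=rot(s["tool_rot"])
a=np.degrees(np.arctan2(M[1,0],M[0,0])); print("t",s["time"],"pos",np.round(s["tool_pos"],4),"rpy",np.round(s["tool_rot"],4),"yaw",a,"F",np.round(s["contact_force"],1),"op",s["opening"],"q",np.round(s["qpos"],2))
print("shift cm",(M.T@(np.array([x,y,z])-s["tool_pos"])*100).round(2),"spin",round(-((yw-a+180)%360-180),2))
E
python3 to.py .434 .1745 .004 172.5
```

```text
t 2.25 pos [0.4345 0.171  0.1566] rpy [-3.1409  0.      2.9707] yaw 170.20900447454173 F [ 0.1 -0.5 -0.5] op 0.05500056061095812 q [ 0.21  0.31  1.78 -0.    1.05 -1.19]
shift cm [ 0.11  0.35 15.26] spin -2.29
```

>>> send_rows([
  {"translation":[0.1,0.3,4.5],"spin":-2.3,"jaw":0.6},
  {"translation":[0.1,0.3,9],"spin":-2.3,"jaw":0.6},
  {"translation":[0.1,0.3,12],"spin":-2.3,"jaw":0.6},
  {"translation":[0.1,0.3,14],"spin":-2.3,"jaw":0.6},
  {"translation":[0.1,0.3,14.5],"spin":-2.3,"jaw":0.6},
])

```text
time: 2.75
tool_pos: [0.4326, 0.1741, 0.0097]
tool_rot: [-3.14, -0.004, 3.005]
contact_force: [-0.3, -0.3, 0.2]
opening: 0.0552
grip_force: 0.0
```

```bash
python3 to.py .434 .1745 .004 172.5; python3 - <<'E'
from h import *
n="wrist";p,d,K,D,T=cam(n); q,*_=cam("side"); save("v3.png",np.hstack([cv2.resize(p,(400,250)),cv2.resize(q[120:320,200:440],(400,333))[:250]]))
E
```

```text
t 2.75 pos [0.4326 0.1741 0.0097] rpy [-3.1397 -0.0039  3.0053] yaw 172.18941218557046 F [-0.3 -0.3  0.2] op 0.05518470241331632 q [ 0.22  0.55  1.93 -0.    0.67 -1.22]
shift cm [-0.14  0.06  0.57] spin -0.31
```

View pics/v3.png

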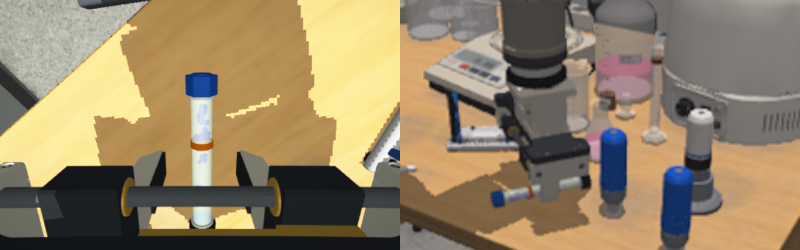

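The tube is centred between the fingers, with the blue cap at (202,85) and the ring at (202,146). I'll go down and close the gripper.

>>> send_rows([
  {"translation":[-0.1,0.1,0.5],"spin":-0.3,"jaw":0.6},
  {"translation":[-0.1,0.1,0.5],"spin":-0.3,"jaw":0.6},
  {"translation":[-0.1,0.1,0.5],"spin":-0.3,"jaw":0.1},
  {"translation":[-0.1,0.1,0.5],"spin":-0.3,"jaw":0.1},
  {"translation":[-0.1,0.1,0.5],"spin":-0.3,"jaw":0.1},
], force=40)

```text
time: 3.35
tool_pos: [0.4349, 0.1771, 0.0071]
tool_rot: [3.141, 0.001, 3.013]
contact_force: [0.3, -0.4, -0.3]
opening: 0.0356
grip_force: 0.0
```

>>> send_rows([
  {"translation":[0,0,0],"spin":0,"jaw":0.1},
  {"translation":[0,0,0],"spin":0,"jaw":0.1},
  {"translation":[0,0,0],"spin":0,"jaw":0.1},
  {"translation":[0,0,-1],"spin":0,"jaw":0.1},
  {"translation":[0,0,-3],"spin":0,"jaw":0.1},
])

```text
time: 3.85
tool_pos: [0.4337, 0.1768, 0.0364]
tool_rot: [-3.141, -0.003, 3.012]
contact_force: [-0.2, 0.4, -0.5]
opening: 0.0147
grip_force: 40.0
```

```bash
python3 to.py .4218 .3534 .14 153.2
```

```text
t 3.85 pos [0.4337 0.1768 0.0364] rpy [-3.1405e+00 -2.9000e-03  3.0124e+00] yaw 172.59810527391093 F [-0.2  0.4 -0.5] op 0.014669789292252693 q [ 0.22  0.5   1.91 -0.    0.74 -1.22]
shift cm [  3.48  17.35 -10.36] spin 19.4
```

>>> send_rows([
  {"translation":[0,0,-5],"spin":4,"jaw":0.1},
  {"translation":[0.5,3,-9],"spin":8,"jaw":0.1},
  {"translation":[1.3,7,-11],"spin":12,"jaw":0.1},
  {"translation":[2.2,11,-12],"spin":16,"jaw":0.1},
  {"translation":[3,15,-12],"spin":19.4,"jaw":0.1},
])

```text
time: 4.35
tool_pos: [0.4247, 0.3316, 0.1597]
tool_rot: [3.138, 0.003, 2.671]
contact_force: [0.8, -0.3, -0.7]
opening: 0.0148
grip_force: 40.0
```

```bash
python3 to.py .4218 .3534 .14 153.2
```

```text
t 4.35 pos [0.4247 0.3316 0.1597] rpy [3.1378e+00 2.6000e-03 2.6707e+00] yaw 153.0213540030236 F [ 0.8 -0.3 -0.7] op 0.014838122566333652 q [ 0.52  0.43  1.59 -0.    1.12 -0.58]
shift cm [1.25 1.81 1.97] spin -0.18
```

>>> send_rows([
  {"translation":[0.7,1,1],"spin":0,"jaw":0.1},
  {"translation":[1.2,1.8,2],"spin":0,"jaw":0.1},
  {"translation":[1.2,1.8,3],"spin":0,"jaw":0.1},
  {"translation":[1.2,1.8,3.5],"spin":0,"jaw":0.1},
  {"translation":[1.2,1.8,3.5],"spin":0,"jaw":0.1},
])

```text
time: 4.85
tool_pos: [0.4214, 0.3495, 0.1205]
tool_rot: [-3.139, -0.001, 2.673]
contact_force: [-0.8, 0.1, -0.7]
opening: 0.0144
grip_force: 40.0
```

```bash
python3 to.py .4218 .3534 .12 153.2; python3 - <<'E'
from h import *
s=monitor.observe();M=rot(s["tool_rot"])
for n in("wrist","scene","side"):
    p,d,K,D,T=cam(n); np.savez(n+"4.npz",p=p,d=d,K=K,D=D,T=T)
    X=cloud(d,K,D,T); L=(X-s["tool_pos"])@M*1000; L[...,2]+=s["tool_pos"][2]*0  # tool mm
    hsv=cv2.cvtColor(p,cv2.COLOR_RGB2HSV)
    near=(np.abs(L[...,0])<85)&(np.abs(L[...,1])<45)&(X[...,2]<.16)&(X[...,2]>.0)&(d>0)
    bl=near&(hsv[...,0]>100)&(hsv[...,0]<130)&(hsv[...,1]>110); bk=near&(p.max(2)<60); og=near&(hsv[...,0]<14)&(hsv[...,1]>150)
    zz=X[...,2]
    def pr(nm,m):
        if m.sum()>3:
            Q=L[m]; print(n,nm,m.sum(),"mean",Q.mean(0).round(1),"x",Q[:,0].min().round(1),Q[:,0].max().round(1),"y",np.percentile(Q[:,1],[2,98]).round(1),"z",zz[m].mean().round(4))
    pr("cap blue",bl&(zz>.1)); pr("cap black",bk&(zz>.1)&(L[...,0]<-50)); pr("ring",og&(zz>.1))
    for sg in(1,-1):
        pr("prong%+d"%sg,bl&(zz>.045)&(zz<.085)&(L[...,0]*sg>0)); pr("prongtop%+d"%sg,bl&(zz>.068)&(zz<.085)&(L[...,0]*sg>0))
        pr("beak%+d"%sg,bk&(zz>.06)&(zz<.1)&(L[...,0]*sg>0)); pr("beaktop%+d"%sg,bk&(zz>.084)&(zz<.1)&(L[...,0]*sg>0))
p=np.load("wrist4.npz")["p"]; q=np.load("scene4.npz")["p"]; r=np.load("side4.npz")["p"]
save("v4.png",np.vstack([p[:,:],])); 
a=cv2.resize(p,(480,300)); b=cv2.resize(q[190:340,240:390],(300,300)); c=cv2.resize(r[90:240,180:330],(300,300))
save("v4.png",np.vstack([np.hstack([a,b]),np.hstack([c,np.zeros((300,480,3),np.uint8)])]))
E
```

```text
t 4.85 pos [0.4214 0.3495 0.1205] rpy [-3.1390e+00 -1.2000e-03  2.6727e+00] yaw 153.13194729206188 F [-0.8  0.1 -0.7] op 0.014375865405577044 q [ 0.55  0.49  1.61 -0.    1.05 -0.55]
shift cm [0.14 0.36 0.05] spin -0.07
wrist cap blue 1948 mean [ 62.4  -0.2 -11.9] x 54.6 69.5 y [-10.7  10.2] z 0.1324
wrist cap black 115 mean [-55.1  -0.9  -7.8] x -60.0 -52.5 y [-10.9  10.1] z 0.1282
wrist ring 195 mean [ 17.7  -0.1 -10.5] x 15.0 20.2 y [-8.2  7.8] z 0.131
wrist prong+1 392 mean [46.7 19.3 49.2] x 41.8 50.4 y [-15.9  27. ] z 0.0713
wrist prongtop+1 291 mean [46.4 20.9 46.2] x 41.9 50.3 y [-15.4  27.2] z 0.0743
wrist beak+1 267 mean [ 45.9 -16.8  30.1] x 41.9 49.8 y [-21.5 -11.7] z 0.0905
wrist beaktop+1 258 mean [ 45.8 -16.8  29.5] x 41.9 49.8 y [-21.5 -11.7] z 0.0911
scene cap blue 131 mean [ 65.2   2.7 -11.7] x 55.9 71.7 y [-5.9 10.3] z 0.1323
scene ring 12 mean [ 18.6   2.7 -10.4] x 17.1 19.9 y [-4.4  7.9] z 0.1309
scene prong+1 22 mean [49.3  4.  65.7] x 44.9 51.5 y [-8.5 25.3] z 0.0549
scene prongtop+1 5 mean [48.9 24.8 43.5] x 46.3 51.1 y [23.9 25.5] z 0.077
scene beak+1 109 mean
[... 456 characters left out ...]
 cap black 46 mean [-62.2  -7.7  -6.7] x -68.2 -55.7 y [-12.4  -0.6] z 0.1271
side prong+1 28 mean [43.8 14.8 58.9] x 40.9 48.2 y [-11.5  24.5] z 0.0616
side prongtop+1 9 mean [44.7 18.6 47.2] x 42.0 48.2 y [-4.7 25.2] z 0.0733
side beak+1 29 mean [ 43.5 -12.1  46.8] x 41.4 46.3 y [-20.5  14. ] z 0.0737
side beaktop+1 4 mean [ 43.8 -19.6  33.4] x 42.3 45.0 y [-20.9 -17.1] z 0.0872
side prong-1 19 mean [-45.1  13.1  57.9] x -46.4 -42.8 y [-9.5 25.7] z 0.0625
side prongtop-1 8 mean [-44.7  18.6  47.7] x -46.0 -42.8 y [-5.3 26.3] z 0.0726
side beak-1 31 mean [-43.4 -14.3  46.9] x -46.1 -40.2 y [-22.9   4.1] z 0.0736
side beaktop-1 4 mean [-43.7 -22.   31.5] x -45.0 -42.4 y [-23.9 -20.1] z 0.089
```

View pics/v4.png

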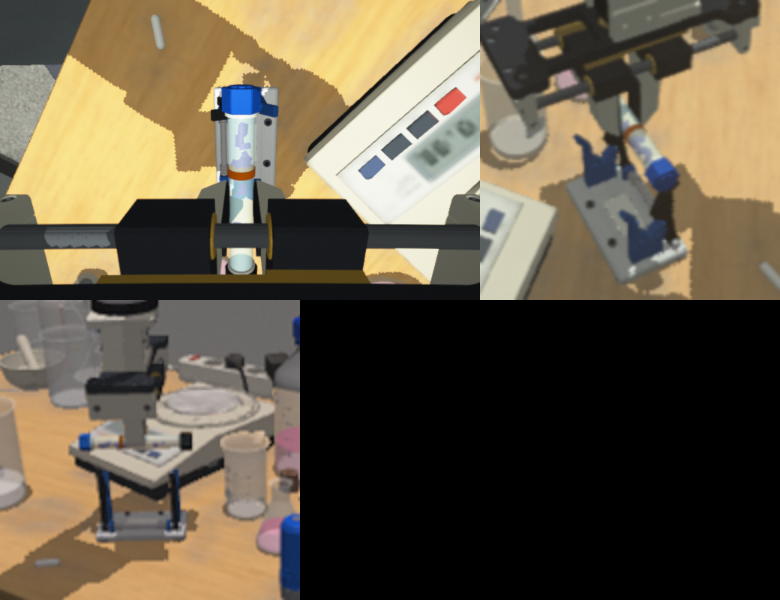

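The tube hangs straight over the rest, with the plate visible under it at (247,130). I'll check the lateral offset against the plate edges in the same wrist view.

```bash
python3 - <<'E'
from h import *
s=monitor.observe();M=rot(s["tool_rot"])
for n in("wrist4","scene4"):
    z=np.load(n+".npz");p=z["p"];X=cloud(z["d"],z["K"],z["D"],z["T"]);L=(X-s["tool_pos"])@M*1000
    hsv=cv2.cvtColor(p,cv2.COLOR_RGB2HSV)
    m=(np.abs(L[...,0])<75)&(np.abs(L[...,1])<45)&(X[...,2]>.008)&(X[...,2]<.018)
    for a in range(-60,66,10):
        k=m&(abs(L[...,0]-a)<5)
        if k.sum()>10: print(n,a,k.sum(),L[k][:,1].min().round(1),L[k][:,1].max().round(1))
    print("xmax",L[m][:,0].max(),L[m][:,0].min(),"z",np.median(X[m][:,2]))
    k=m&(hsv[...,1]<60); print(cv2.minAreaRect(L[k][:,:2].astype(np.float32)))
    t=(hsv[...,0]>100)&(hsv[...,0]<130)&(hsv[...,1]>110)&(X[...,2]>.066)&(X[...,2]<.085)&(abs(L[...,0])<60)&(abs(L[...,1])<40)
    print("prong y hist",np.histogram(L[t][:,1],bins=range(-20,32,4)))
E
```

```text
wrist4 -40 263 -28.8 34.9
wrist4 -30 372 -28.7 35.2
wrist4 -20 417 -28.3 35.0
wrist4 -10 454 -28.8 35.2
wrist4 0 462 -28.8 35.1
wrist4 10 472 -28.4 35.2
wrist4 20 489 -28.9 35.0
wrist4 30 229 -26.8 34.4
wrist4 40 123 -28.9 34.6
wrist4 50 383 -28.7 35.0
wrist4 60 155 -28.4 34.7
xmax 58.187920248211746 -48.488510834298815 z 0.012946779600020886
((5.752342224121094, 3.015352249145508), (104.84600067138672, 63.90302658081055), 0.02925071492791176)
prong y hist (array([ 10,   1,   0,   0,   0,   0,   0,   0,  37, 107, 124,  51]), array([-20, -16, -12,  -8,  -4,   0,   4,   8,  12,  16,  20,  24,  28]))
scene4 -50 33 -18.4 34.5
scene4 -40 88 -28.8 34.3
scene4 -30 136 -28.8 34.5
scene4 -20 148 -29.2 34.6
scene4 -10 157 -28.6 34.2
scene4 0 145 -28.4 34.6
scene4 10 130 -19.3 34.4
scene4 20 108 -17.1 34.3
scene4 30 77 12.3 33.9
scene4 40 62 -16.5 34.6
scene4 50 148 -28.8 34.9
scene4 60 157 -29.1 34.6
xmax 61.393384491473284 -51.71655544798454 z 0.012806050596426144
((4.976421356201172, 3.556610107421875), (63.29507064819336, 113.09612274169922), 89.62576293945312)
prong y hist (array([0, 0, 0, 0, 0, 0, 0, 0, 0, 1, 9, 2]), array([-20, -16, -12,  -8,  -4,   0,   4,   8,  12,  16,  20,  24,  28]))
```

>>> send_rows([
  {"translation":[0.15,0,0],"spin":0,"jaw":0.1},
  {"translation":[0.15,0,0],"spin":0,"jaw":0.1},
  {"translation":[0.15,0,0],"spin":0,"jaw":0.1},
  {"translation":[0.15,0,0],"spin":0,"jaw":0.1},
  {"translation":[0.15,0,0],"spin":0,"jaw":0.1},
])

```text
time: 5.5
tool_pos: [0.4203, 0.3518, 0.1218]
tool_rot: [3.141, 0.0, 2.674]
contact_force: [0.4, -0.3, -0.7]
opening: 0.0148
grip_force: 40.0
```

```bash
cat > off.py <<'E'
from h import *
s=monitor.observe();M=rot(s["tool_rot"]); p,d,K,D,T=cam("wrist"); X=cloud(d,K,D,T);L=(X-s["tool_pos"])@M*1000; hsv=cv2.cvtColor(p,cv2.COLOR_RGB2HSV)
m=(np.abs(L[...,0])<75)&(np.abs(L[...,1])<45)&(X[...,2]>.008)&(X[...,2]<.018)&(hsv[...,1]<60)
print("plate y",(np.percentile(L[m][:,1],[.5,99.5])).round(1),"xmax",L[m][:,0].max().round(1))
g=(abs(L[...,0])<80)&(abs(L[...,1])<14)&(L[...,2]<5)&(L[...,2]>-20)
o=g&(hsv[...,0]<14)&(hsv[...,1]>150); b=g&(hsv[...,0]>100)&(hsv[...,0]<130)&(hsv[...,1]>110)&(L[...,0]>40)
for q in(o,b): print(q.sum(),L[q].mean(0).round(1),L[q].min(0).round(1),L[q].max(0).round(1),"z",X[q][:,2].mean())
s=monitor.observe(); print(s["time"],s["tool_pos"],np.round(s["contact_force"],1))
E
python3 to.py .4218 .3534 .12 153.2;python3 off.py
```

```text
t 5.5 pos [0.4203 0.3518 0.1218] rpy [3.1415e+00 2.0000e-04 2.6740e+00] yaw 153.20646332015065 F [ 0.4 -0.3 -0.7] op 0.014809705231985654 q [ 0.56  0.49  1.61 -0.    1.05 -0.55]
shift cm [-0.06  0.21  0.18] spin 0.01
plate y [-29.   34.2] xmax 55.9
199 [ 17.7  -0.1 -10.5] [ 14.7  -8.2 -14.4] [20.6  7.9 -4.8] z 0.13230529786557607
1939 [ 62.4  -0.2 -11.8] [ 54.3 -11.4 -16.5] [69.5 10.8 -0.3] z 0.13363261249704014
5.55 [0.42030198 0.35180955 0.12176479] [-0.2 -0.9 -0.5]
```

>>> send_rows([
  {"translation":[-0.05,0.28,0.5],"spin":0,"jaw":0.1},
  {"translation":[-0.05,0.28,1.5],"spin":0,"jaw":0.1},
  {"translation":[-0.05,0.28,2.5],"spin":0,"jaw":0.1},
  {"translation":[-0.05,0.28,3.0],"spin":0,"jaw":0.1},
  {"translation":[-0.05,0.28,3.5],"spin":0,"jaw":0.1},
])

```text
time: 6.05
tool_pos: [0.4218, 0.3538, 0.0858]
tool_rot: [-3.141, -0.0, 2.674]
contact_force: [1.0, -0.0, 0.2]
opening: 0.0148
grip_force: 40.0
```

```bash
python3 off.py
```

```text
plate y [-31.3  31.8] xmax 56.3
180 [ 17.7  -0.  -10.4] [ 15.   -8.3 -14. ] [20.5  7.9 -4.5] z 0.09614714275887759
1938 [ 62.3  -0.3 -11.9] [ 54.2 -11.5 -16.6] [69.5 10.8 -1.1] z 0.09767209603534159
6.1 [0.42150292 0.35368154 0.08519821] [ 0.   0.8 -1.7]
```

>>> send_rows([
  {"translation":[0,0,0.6],"spin":0,"jaw":0.1},
  {"translation":[0,0,1.2],"spin":0,"jaw":0.1},
  {"translation":[0,0,1.6],"spin":0,"jaw":0.1},
  {"translation":[0,0,2.0],"spin":0,"jaw":0.1},
  {"translation":[0,0,2.4],"spin":0,"jaw":0.1},
], force=55)

```text
time: 6.6
tool_pos: [0.424, 0.356, 0.0639]
tool_rot: [3.136, 0.003, 2.673]
contact_force: [0.3, 5.8, 11.4]
opening: 0.0143
grip_force: 55.0
```

```bash
python3 off.py
```

```text
plate y [-34.6  28.6] xmax 57.5
164 [ 17.7  -0.  -10.3] [ 14.9  -8.2 -13.5] [20.2  7.9 -4.8] z 0.07419013928909816
2287 [ 60.    1.4 -11. ] [ 41.  -11.4 -16.2] [69.5 14.   4.8] z 0.07474672047687647
6.65 [0.42384249 0.35573538 0.06350764] [3.8 4.9 2.6]
```

>>> send_rows([
  {"translation":[0,0,0.4],"spin":0,"jaw":0.1},
  {"translation":[0,0,0.8],"spin":0,"jaw":0.1},
  {"translation":[0,0,1.2],"spin":0,"jaw":0.1},
  {"translation":[0,0,1.5],"spin":0,"jaw":0.1},
  {"translation":[0,0,1.5],"spin":0,"jaw":0.1},
])

```text
time: 7.15
tool_pos: [0.4218, 0.3539, 0.0471]
tool_rot: [-3.141, -0.0, 2.674]
contact_force: [0.9, 1.5, 0.6]
opening: 0.0144
grip_force: 55.0
```

```bash
python3 off.py
```

```text
plate y [-31.4  31.8] xmax 56.4
169 [ 17.8   0.1 -10.5] [ 14.9  -8.3 -13.7] [20.3  7.9 -4. ] z 0.0576132203733366
2453 [ 59.2   1.1 -11.2] [ 40.  -13.3 -20. ] [69.5 14.   4.9] z 0.058393373776619975
7.2 [0.42170147 0.35377747 0.04726794] [1.2 2.2 0.1]
```

>>> send_rows([
  {"translation":[0,0,0.1],"spin":0,"jaw":0.1},
  {"translation":[0,0,0.2],"spin":0,"jaw":0.1},
  {"translation":[0,0,0.2],"spin":0,"jaw":0.1},
  {"translation":[0,0,0.2],"spin":0,"jaw":0.1},
  {"translation":[0,0,0.2],"spin":0,"jaw":0.1},
])

```text
time: 7.7
tool_pos: [0.4221, 0.3542, 0.0467]
tool_rot: [3.141, 0.0, 2.674]
contact_force: [-1.3, 0.4, 7.8]
opening: 0.0146
grip_force: 55.0
```

```bash
python3 off.py
```

```text
plate y [-31.8  31.4] xmax 56.6
164 [ 17.8  -0.4 -10.3] [ 14.8  -8.7 -13.8] [20.4  7.9 -5.2] z 0.05699472280203197
2449 [ 59.2   1.  -11.3] [ 40.  -13.7 -20. ] [69.5 14.   4.8] z 0.05792769527642897
7.75 [0.4220541  0.35415161 0.04662451] [-1.1  1.7  7.4]
```

It bottomed out with a firm 7.5 N reaction. I'll release and rise.

>>> send_rows([
  {"translation":[0,0,-0.15],"spin":0,"jaw":0.1},
  {"translation":[0,0,-0.15],"spin":0,"jaw":0.35},
  {"translation":[0,0,-0.15],"spin":0,"jaw":0.4},
  {"translation":[0,0,-0.15],"spin":0,"jaw":0.4},
  {"translation":[0,0,-0.15],"spin":0,"jaw":0.4},
])

```text
time: 8.25
tool_pos: [0.4218, 0.3538, 0.047]
tool_rot: [-3.141, -0.0, 2.674]
contact_force: [-0.4, -0.6, 0.3]
opening: 0.0363
grip_force: 0.0
```

>>> send_rows([
  {"translation":[0,0,-1],"spin":0,"jaw":0.4},
  {"translation":[0,0,-3],"spin":0,"jaw":0.4},
  {"translation":[0,0,-6],"spin":0,"jaw":0.4},
  {"translation":[0,0,-10],"spin":0,"jaw":0.4},
  {"translation":[0,0,-12],"spin":0,"jaw":0.4},
])

```text
time: 8.75
tool_pos: [0.423, 0.3547, 0.1712]
tool_rot: [3.137, 0.003, 2.674]
contact_force: [1.2, -0.1, 0.6]
opening: 0.0364
grip_force: 0.0
```

```bash
python3 to.py .4218 .3534 .165 153.2; cat > tube.py <<'E'
from h import *
C=np.array([.4218,.3536]);u=np.array([np.cos(np.radians(153.2)),np.sin(np.radians(153.2))]);v=np.array([u[1],-u[0]])
for n in("wrist","scene","side"):
    p,d,K,D,T=cam(n); np.savez(n+"5.npz",p=p,d=d,K=K,D=D,T=T); X=cloud(d,K,D,T); hsv=cv2.cvtColor(p,cv2.COLOR_RGB2HSV)
    a=(X[...,:2]-C)@u*1000; b=(X[...,:2]-C)@v*1000; z=X[...,2]*1000
    g=(abs(a)<80)&(abs(b)<40)&(z>5)&(z<110)&(d>0)
    blue=(hsv[...,0]>100)&(hsv[...,0]<130)&(hsv[...,1]>110); blk=p.max(2)<60
    q=dict(ring=g&(hsv[...,0]<14)&(hsv[...,1]>150),capblue=g&blue&(a>52),capblack=g&blk&(a<-52)&(abs(b)<12),
      prong1=g&blue&(a<52)&(a>35)&(z>68),prong2=g&blue&(a>-52)&(a<-35)&(z>68),beak1=g&blk&(a<52)&(a>35)&(z>84),beak2=g&blk&(a>-52)&(a<-35)&(z>84),plate=g&(z<17)&(z>8)&(hsv[...,1]<60))
    for k,m in q.items():
        if m.sum()>2: print(n,k,m.sum(),"a",a[m].mean().round(1),"b",b[m].mean().round(1),np.percentile(b[m],[2,98]).round(1),"z",z[m].mean().round(1),np.percentile(z[m],98).round(1))
E
python3 tube.py
```

```text
t 8.75 pos [0.423  0.3547 0.1712] rpy [3.1374e+00 2.6000e-03 2.6740e+00] yaw 153.20679927419005 F [ 1.2 -0.1  0.6] op 0.036422408612081056 q [ 0.56  0.44  1.54 -0.    1.16 -0.54]
shift cm [ 0.05 -0.18  0.62] spin 0.01
wrist ring 83 a 17.6 b 0.6 [-7.   7.8] z 57.9 60.1
wrist capblue 591 a 62.2 b 0.5 [-9.7 10.6] z 58.7 62.3
wrist capblack 314 a -59.9 b 0.7 [-9.4 10.1] z 59.5 62.2
wrist prong1 186 a 44.8 b 18.3 [13.1 23.3] z 74.1 78.5
wrist prong2 128 a -42.3 b 18.3 [14.2 22.5] z 74.0 78.6
wrist beak1 248 a 44.6 b -18.4 [-25.  -12.1] z 89.6 93.5
wrist beak2 187 a -42.5 b -18.4 [-25.1 -12.1] z 89.4 93.5
wrist plate 3934 a 1.8 b 5.7 [-30.4  31.4] z 13.0 15.4
scene ring 9 a 19.3 b 2.9 [-3.3  7. ] z 57.8 60.4
scene capblue 141 a 65.3 b 2.1 [-9.  10.4] z 57.5 62.6
scene capblack 40 a -58.1 b 3.0 [-4.4  9.8] z 59.7 62.8
scene prong1 13 a 48.4 b 17.9 [13.5 21.8] z 73.7 78.1
scene beak1 37 a 47.2 b -17.8 [-23.7 -12.8] z 88.5 92.0
scene beak2 23 a -40.4 b -17.7 [-22.4 -13.4] z 88.4 92.5
scene plate 1027 a 8.9 b 13.9 [-28.6  31.3] z 12.7 15.6
side ring 7 a 17.0 b -6.1 [-9.4 -1. ] z 50.8 54.7
side capblue 32 a 59.8 b -6.7 [-13.4  -0.1] z 53.5 59.1
side capblack 33 a -62.8 b -5.9 [-11.5   3.6] z 53.2 58.9
side prong1 9 a 43.1 b 14.1 [-10.   21.7] z 73.5 82.9
side prong2 7 a -46.1 b 13.2 [-14.5  21.7] z 73.9 83.0
side beak1 5 a 41.9 b -21.8 [-25.2 -15.4] z 86.7 89.4
side beak2 6 a -45.0 b -25.0 [-28.  -19.1] z 88.6 91.2
side plate 360 a -2.8 b -5.8 [-33.4  29. ] z 10.8 16.0
```

The tube is level and home: the caps sit at equal height and the beaks are back at their original position. Next I'll locate the microscope from the saved views while moving toward it, passing high.

```bash
cat > scope.py <<'E'
from h import *
import sys
from scipy.optimize import least_squares
def fit(f):
    z=np.load(f); X=cloud(z["d"],z["K"],z["D"],z["T"]); p=z["p"].astype(int)
    g=(abs(X[...,0]-.6)<.06)&(abs(X[...,1]-.075)<.06)&(z["d"]>0)
    w=g&(X[...,2]>.07)&(X[...,2]<.115)&(p.min(2)>110)&(np.ptp(p,axis=2)<40)
    P=X[w]; r=least_squares(lambda c:np.hypot(P[:,0]-c[0],P[:,1]-c[1])-.017,[.6,.075],loss="soft_l1",f_scale=.001)
    print(f,w.sum(),"axis",r.x.round(4),"rms",np.sqrt((r.fun**2).mean()).round(4),"top",np.percentile(X[g&(p.min(2)>110)][:,2],99))
    k=g&(X[...,2]>.03)&(X[...,2]<.044); Q=X[k]
    r=least_squares(lambda c:np.hypot(Q[:,0]-c[0],Q[:,1]-c[1])-.0225,[.6,.075],loss="soft_l1",f_scale=.001); print("  cup",k.sum(),r.x.round(4))
for f in sys.argv[1:]: fit(f)
E
python3 scope.py scene0.npz side0.npz wrist0.npz scene5.npz
```

```text
scene0.npz 0 axis [0.6   0.075] rms nan top 0.13358081789806148
  cup 144 [0.607  0.0639]
side0.npz 0 axis [0.6   0.075] rms nan top 0.1308079106777436
  cup 88 [0.6067 0.0672]
wrist0.npz 365 axis [0.6088 0.0644] rms 0.0002 top 0.1341370542605778
  cup 561 [0.6107 0.0639]
scene5.npz 0 axis [0.6   0.075] rms nan top 0.004079587477468508
  cup 0 [0.6   0.075]scope.py:9: RuntimeWarning: Mean of empty slice.
  print(f,w.sum(),"axis",r.x.round(4),"rms",np.sqrt((r.fun**2).mean()).round(4),"top",np.percentile(X[g&(p.min(2)>110)][:,2],99))
  ret = ret.dtype.type(ret / rcount)
```

>>> send_rows([
  {"translation":[0,0,-3],"spin":8,"jaw":0.4},
  {"translation":[-1,-4,-5],"spin":16,"jaw":0.4},
  {"translation":[-2,-8,-6],"spin":24,"jaw":0.6},
  {"translation":[-4,-12,-6],"spin":32,"jaw":0.6},
  {"translation":[-6,-16,-6],"spin":40,"jaw":0.6},
])

```text
time: 9.4
tool_pos: [0.4023, 0.1827, 0.2264]
tool_rot: [-3.14, -0.0, 1.971]
contact_force: [0.2, -0.4, -0.7]
opening: 0.0536
grip_force: 0.0
```

```bash
python3 to.py .6 .045 .23 90
```

```text
t 9.4 pos [0.4023 0.1827 0.2264] rpy [-3.1401 -0.      1.9712] yaw 112.93963553577215 F [ 0.2 -0.4 -0.7] op 0.053606400247553296 q [ 0.25  0.19  1.73 -0.    1.22 -0.15]
shift cm [-20.39  12.84  -0.38] spin 22.94
```

>>> send_rows([
  {"translation":[-4,2.4,-1],"spin":5,"jaw":0.6},
  {"translation":[-8,4.8,-1],"spin":10,"jaw":0.6},
  {"translation":[-12,7.2,-1],"spin":16,"jaw":0.6},
  {"translation":[-16,9.6,-1],"spin":22.9,"jaw":0.6},
  {"translation":[-20,12,-1],"spin":22.9,"jaw":0.6},
])

```text
time: 9.9
tool_pos: [0.5932, 0.0462, 0.2357]
tool_rot: [-3.139, -0.0, 1.572]
contact_force: [0.5, 0.5, -0.1]
opening: 0.0549
grip_force: 0.0
```

>>> send_rows([
  {"translation":[-1.5,1,0],"spin":0,"jaw":0.6},
  {"translation":[-1.5,1,0],"spin":0,"jaw":0.6},
  {"translation":[-1.5,1,0],"spin":0,"jaw":0.6},
  {"translation":[-1.5,1,0],"spin":0,"jaw":0.6},
  {"translation":[-1.5,1,0],"spin":0,"jaw":0.6},
])

```text
time: 10.4
tool_pos: [0.6018, 0.0339, 0.2377]
tool_rot: [3.141, -0.0, 1.578]
contact_force: [0.5, 0.6, 0.4]
opening: 0.055
grip_force: 0.0
```

```bash
python3 - <<'E'
from h import *
n="wrist";p,d,K,D,T=cam(n); np.savez("wrist6.npz",p=p,d=d,K=K,D=D,T=T)
E
python3 scope.py wrist6.npz; python3 to.py .609 .0642 .23 90
```

```text
wrist6.npz 157 axis [0.6087 0.0643] rms 0.0002 top 0.26050842321594414
  cup 415 [0.609  0.0618]
t 10.45 pos [0.6019 0.0338 0.2377] rpy [ 3.1411e+00 -1.0000e-04  1.5776e+00] yaw 90.3895690788301 F [0.9 0.1 0.5] op 0.05520953463208952 q [-0.07  0.48  1.28  0.    1.38 -0.08]
shift cm [3.04 0.73 0.78] spin 0.39
```

>>> send_rows([
  {"translation":[1.5,0.7,0],"spin":0.4,"jaw":0.7},
  {"translation":[3.0,0.7,1],"spin":0.4,"jaw":0.7},
  {"translation":[3.0,0.7,4],"spin":0.4,"jaw":0.7},
  {"translation":[3.0,0.7,7],"spin":0.4,"jaw":0.7},
  {"translation":[3.0,0.7,8],"spin":0.4,"jaw":0.7},
])

```text
time: 10.95
tool_pos: [0.607, 0.0639, 0.1536]
tool_rot: [-3.135, -0.0, 1.571]
contact_force: [0.2, 0.8, 0.3]
opening: 0.0644
grip_force: 0.0
```

```bash
python3 to.py .6087 .0643 .081 90
```

```text
t 10.95 pos [0.607  0.0639 0.1536] rpy [-3.1354e+00 -2.0000e-04  1.5706e+00] yaw 89.98711531981704 F [0.2 0.8 0.3] op 0.06442457321452956 q [-0.02  0.56  1.38  0.    1.21 -0.02]
shift cm [0.04 0.22 7.26] spin -0.01
```

>>> send_rows([
  {"translation":[0,0.1,2],"spin":0,"jaw":0.7},
  {"translation":[0,0.1,4.5],"spin":0,"jaw":0.7},
  {"translation":[0,0.1,6.5],"spin":0,"jaw":0.7},
  {"translation":[0,0.1,7.5],"spin":0,"jaw":0.7},
  {"translation":[0,0.1,7.5],"spin":0,"jaw":0.7},
])

```text
time: 11.45
tool_pos: [0.6097, 0.0631, 0.0813]
tool_rot: [-3.139, -0.0, 1.57]
contact_force: [-0.2, 0.2, -0.6]
opening: 0.0643
grip_force: 0.0
```

>>> send_rows([
  {"translation":[0,0,0],"spin":0,"jaw":0.25},
  {"translation":[0,0,0],"spin":0,"jaw":0.25},
  {"translation":[0,0,0],"spin":0,"jaw":0.25},
  {"translation":[0,0,0],"spin":0,"jaw":0.25},
  {"translation":[0,0,0],"spin":0,"jaw":0.25},
], force=25)

```text
time: 11.95
tool_pos: [0.6096, 0.0627, 0.0826]
tool_rot: [-3.14, 0.0, 1.569]
contact_force: [-3.2, 0.4, 4.1]
opening: 0.0338
grip_force: 24.9
```

```bash
python3 to.py .6087 .0643 .081 90
```

```text
t 11.95 pos [0.6096 0.0627 0.0826] rpy [-3.1398  0.      1.5692] yaw 89.90629506951024 F [-3.2  0.4  4.1] op 0.03380670538426363 q [-0.02  0.64  1.45 -0.    1.05 -0.02]
shift cm [ 0.16 -0.09  0.16] spin -0.09
```

>>> send_rows([
  {"translation":[0,0,0],"spin":0,"jaw":0.25},
  {"translation":[0,0,-0.5],"spin":0,"jaw":0.25},
  {"translation":[0,0,-1.5],"spin":0,"jaw":0.25},
  {"translation":[0,0,-3],"spin":0,"jaw":0.25},
  {"translation":[0,0,-5],"spin":0,"jaw":0.25},
], force=40)

```text
time: 12.45
tool_pos: [0.6105, 0.0627, 0.1327]
tool_rot: [-3.141, -0.0, 1.569]
contact_force: [0.3, -0.3, -2.2]
opening: 0.0335
grip_force: 39.8
```

>>> send_rows([
  {"translation":[0,0,-3],"spin":0,"jaw":0.25},
  {"translation":[0,0,-6],"spin":0,"jaw":0.25},
  {"translation":[0,0,-9],"spin":0,"jaw":0.25},
  {"translation":[0,0,-11],"spin":0,"jaw":0.25},
  {"translation":[0,0,-11],"spin":0,"jaw":0.25},
])

```text
time: 12.95
tool_pos: [0.6123, 0.0627, 0.2464]
tool_rot: [3.133, 0.0, 1.569]
contact_force: [0.3, -0.2, -2.3]
opening: 0.0337
grip_force: 39.8
```

```bash
cat > held.py <<'E'
from h import *
from scipy.optimize import least_squares
import sys
yw=0
s=monitor.observe();M=rot(s["tool_rot"])
print("t",s["time"],np.round(s["tool_pos"],4),np.round(s["tool_rot"],4),np.round(s["contact_force"],1))
for n in("wrist","scene","side"):
    p,d,K,D,T=cam(n); np.savez(n+sys.argv[1]+".npz",p=p,d=d,K=K,D=D,T=T); X=cloud(d,K,D,T); L=(X-s["tool_pos"])@M*1000
    g=(np.hypot(L[...,0],L[...,1])<26)&(L[...,2]>2)&(L[...,2]<78)&(d>0)
    if g.sum()<20: print(n,"few",g.sum()); continue
    P=L[g]; print(n,g.sum(),"zmax(nose end)",np.percentile(P[:,2],[95,99]).round(1))
    for lo,hi,r in((4,22,17),(26,45,None),(50,66,13)):
        Q=P[(P[:,2]>lo)&(P[:,2]<hi)]
        if len(Q)<15 or r is None: continue
        f=least_squares(lambda c:np.hypot(Q[:,0]-c[0],Q[:,1]-c[1])-r,[0,0],loss="soft_l1",f_scale=1); print("  z",lo,hi,len(Q),"centre",f.x.round(2),"rms",np.sqrt((f.fun**2).mean()).round(2))
E
python3 held.py 7
```

```text
t 12.95 [0.6123 0.0627 0.2464] [3.1332e+00 1.0000e-04 1.5690e+00] [ 0.3 -0.2 -2.3]
wrist 1617 zmax(nose end) [63.8 67.9]
  z 4 22 700 centre [1.63 0.53] rms 0.48
  z 50 66 158 centre [ 1.44 -0.02] rms 0.23
scene 456 zmax(nose end) [67.  70.5]
  z 4 22 141 centre [ 1.37 -2.33] rms 1.11
  z 50 66 82 centre [ 1.51 -3.11] rms 1.23
side 539 zmax(nose end) [71.7 75.8]
  z 4 22 153 centre [ 2.05 -0.91] rms 1.44
  z 50 66 86 centre [ 1.61 -2.57] rms 1.24
```

>>> send_rows([
  {"translation":[1.5,-1,0],"spin":-5,"jaw":0.25},
  {"translation":[4.5,-3,0],"spin":-11,"jaw":0.25},
  {"translation":[7.5,-5,0],"spin":-17,"jaw":0.25},
  {"translation":[10.5,-7,0],"spin":-23,"jaw":0.25},
  {"translation":[13.5,-9.2,0],"spin":-29,"jaw":0.25},
])

```text
time: 13.6
tool_pos: [0.5172, 0.1987, 0.2403]
tool_rot: [-3.139, -0.001, 2.079]
contact_force: [0.7, 0.9, -1.7]
opening: 0.0335
grip_force: 39.8
```

```bash
python3 to.py .4077 .3614 .18 153.2
```

```text
t 13.6 pos [0.5172 0.1987 0.2403] rpy [-3.1388e+00 -9.0000e-04  2.0790e+00] yaw 119.11963992032351 F [ 0.7  0.9 -1.7] op 0.033450784721336814 q [ 0.23  0.39  1.42  0.    1.34 -0.28]
shift cm [19.54 -1.63  6.06] spin -34.08
```

>>> send_rows([
  {"translation":[4,-0.3,0],"spin":-7,"jaw":0.25},
  {"translation":[8,-0.6,0],"spin":-14,"jaw":0.25},
  {"translation":[12,-1,0],"spin":-21,"jaw":0.25},
  {"translation":[16,-1.3,0],"spin":-28,"jaw":0.25},
  {"translation":[18.5,-1.6,1],"spin":-34,"jaw":0.25},
])

```text
time: 14.1
tool_pos: [0.4136, 0.3542, 0.2316]
tool_rot: [3.141, -0.001, 2.675]
contact_force: [-0.1, -0.4, -1.6]
opening: 0.0335
grip_force: 39.8
```

>>> send_rows([
  {"translation":[0,0,1],"spin":0,"jaw":0.25},
  {"translation":[0,0,2.5],"spin":0,"jaw":0.25},
  {"translation":[0,0,3],"spin":0,"jaw":0.25},
  {"translation":[0,0,3],"spin":0,"jaw":0.25},
  {"translation":[0,0,3],"spin":0,"jaw":0.25},
])

```text
time: 14.6
tool_pos: [0.4157, 0.3517, 0.2022]
tool_rot: [-3.141, 0.0, 2.667]
contact_force: [0.5, 0.3, -1.5]
opening: 0.0335
grip_force: 39.8
```

```bash
python3 to.py .4077 .3614 .139 153.2; python3 held.py 8
```

```text
t 14.6 pos [0.4157 0.3517 0.2022] rpy [-3.1414  0.      2.6673] yaw 152.8229561698331 F [ 0.5  0.3 -1.5] op 0.03347320224400697 q [ 0.56  0.4   1.51 -0.    1.23 -0.54]
shift cm [1.16 0.5  6.32] spin -0.38
t 14.6 [0.4157 0.3517 0.2022] [-3.1414  0.      2.6673] [ 0.5  0.3 -1.5]
wrist 1622 zmax(nose end) [63.3 67.8]
  z 4 22 700 centre [ 1.26 -0.62] rms 0.48
  z 50 66 166 centre [ 1.07 -1.18] rms 0.25
scene 616 zmax(nose end) [64.8 68.1]
  z 4 22 205 centre [ 2.63 -1.36] rms 0.8
  z 50 66 119 centre [ 2.6  -1.86] rms 0.62
side 355 zmax(nose end) [66.9 70.2]
  z 4 22 107 centre [1.61 0.61] rms 1.6
  z 50 66 65 centre [1.8  0.27] rms 1.53
```

>>> send_rows([
  {"translation":[0.5,0.2,1.5],"spin":-0.4,"jaw":0.25},
  {"translation":[1.1,0.5,3],"spin":-0.4,"jaw":0.25},
  {"translation":[1.1,0.5,4],"spin":-0.4,"jaw":0.25},
  {"translation":[1.1,0.5,4.5],"spin":-0.4,"jaw":0.25},
  {"translation":[1.1,0.5,4.5],"spin":-0.4,"jaw":0.25},
])

```text
time: 15.25
tool_pos: [0.4078, 0.3613, 0.1569]
tool_rot: [-3.141, -0.0, 2.675]
contact_force: [-0.7, 0.1, -1.7]
opening: 0.0332
grip_force: 39.8
```

```bash
cat > rel.py <<'E'
from h import *
from scipy.optimize import least_squares
s=monitor.observe(); tp=s["tool_pos"]; print("t",s["time"],np.round(tp,4),np.round(s["tool_rot"],4),np.round(s["contact_force"],1))
C=np.array([.4218,.3536]);u=np.array([np.cos(np.radians(153.2)),np.sin(np.radians(153.2))]);v=np.array([u[1],-u[0]])
def abz(X): return (X[...,:2]-C)@u*1000,(X[...,:2]-C)@v*1000,X[...,2]*1000
print("tcp a,b",(tp[:2]-C)@u*1000,(tp[:2]-C)@v*1000)
def ringfit(p,X,d):
    a,b,z=abz(X); hsv=cv2.cvtColor(p,cv2.COLOR_RGB2HSV)
    r=(abs(a-17)<9)&(abs(b)<14)&(z>40)&(z<64)&(hsv[...,0]<14)&(hsv[...,1]>150)&(d>0)
    g=(abs(a)<34)&(abs(b)<12)&(z>47)&(z<63)&(d>0)
    f=least_squares(lambda c:np.hypot(b[g]-c[0],z[g]-c[1])-8,[0,50],loss="soft_l1",f_scale=1)
    return r.sum(),(a[r].mean().round(2) if r.sum() else None),g.sum(),f.x.round(2)
for n in("scene","side","wrist"):
    z5=np.load(n+"5.npz"); print(n,"tube before:",*ringfit(z5["p"],cloud(z5["d"],z5["K"],z5["D"],z5["T"]),z5["d"]))
    p,d,K,D,T=cam(n); X=cloud(d,K,D,T); print("   now",*ringfit(p,X,d)); save("now_%s.png"%n,p)
    a,b,z=abz(X); h=z-tp[2]*1000
    g=(np.hypot(a-18,b)<30)&(h<-49)&(h>-68)&(d>0)
    if g.sum()>15:
        f=least_squares(lambda c:np.hypot(a[g]-c[0],b[g]-c[1])-13,[18,0],loss="soft_l1",f_scale=1)
        q=(np.hypot(a-f.x[0],b-f.x[1])<14.5)&(h<-45)&(h>-85)&(d>0)
        print("   nose a,b",g.sum(),f.x.round(2),"low z",np.percentile(z[q],[0,1,3,6]).round(1))
E
python3 rel.py
```

```text
t 15.25 [0.4078 0.3613 0.1569] [-3.1409e+00 -2.0000e-04  2.6754e+00] [-0.7  0.1 -1.7]
tcp a,b 15.927084041724664 0.5360921143341204
scene tube before: 9 19.26 330 [-0.5  50.81]
   now 9 19.14 282 [-0.53 50.94]
   nose a,b 122 [18.64 -1.79] low z [85.6 87.3 88.  88.7]
side tube before: 7 16.97 143 [ 0.93 48.19]
   now 8 16.96 141 [ 0.51 48.62]
   nose a,b 74 [17.47  0.49] low z [85.3 85.4 86.7 87.2]
wrist tube before: 83 17.65 1633 [ 0.5  51.05]
   now 19 18.96 405 [ 0.43 51.07]
   nose a,b 207 [16.73 -0.23] low z [88.3 88.4 89.  89.4]
```

>>> send_rows([
  {"translation":[0.03,0.06,0.4],"spin":0,"jaw":0.25},
  {"translation":[0.03,0.06,0.8],"spin":0,"jaw":0.25},
  {"translation":[0.03,0.06,1.2],"spin":0,"jaw":0.25},
  {"translation":[0.03,0.06,1.5],"spin":0,"jaw":0.25},
  {"translation":[0.03,0.06,1.5],"spin":0,"jaw":0.25},
])

```text
time: 15.9
tool_pos: [0.4075, 0.362, 0.1416]
tool_rot: [-3.141, -0.0, 2.676]
contact_force: [0.3, -0.4, -1.8]
opening: 0.0334
grip_force: 39.8
```

```bash
python3 rel.py
```

```text
t 15.9 [0.4075 0.362  0.1416] [-3.1405e+00 -5.0000e-04  2.6756e+00] [ 0.3 -0.4 -1.8]
tcp a,b 16.603139884587677 1.0531693843601968
scene tube before: 9 19.26 330 [-0.5  50.81]
   now 5 18.8 205 [-0.47 50.84]
   nose a,b 128 [19.44 -1.38] low z [56.7 56.8 56.9 57.3]
side tube before: 7 16.97 143 [ 0.93 48.19]
   now 7 17.31 142 [ 0.27 48.49]
   nose a,b 82 [18.49  0.71] low z [56.9 56.9 56.9 57. ]
wrist tube before: 83 17.65 1633 [ 0.5  51.05]
   now 0 None 274 [ 0.37 51.05]
   nose a,b 326 [ 30.76 -11.81] low z [56.6 56.9 57.2 57.6]
```

>>> send_rows([
  {"translation":[-0.03,0.03,0.1],"spin":0,"jaw":0.25},
  {"translation":[-0.03,0.03,0.2],"spin":0,"jaw":0.25},
  {"translation":[-0.03,0.03,0.3],"spin":0,"jaw":0.25},
  {"translation":[-0.03,0.03,0.3],"spin":0,"jaw":0.25},
  {"translation":[-0.03,0.03,0.3],"spin":0,"jaw":0.25},
])

```text
time: 16.55
tool_pos: [0.4081, 0.3624, 0.1392]
tool_rot: [-3.142, 0.0, 2.676]
contact_force: [0.3, 0.5, -0.8]
opening: 0.0335
grip_force: 39.8
```

>>> send_rows([
  {"translation":[0,0,0],"spin":0,"jaw":0.25},
  {"translation":[0,0,0],"spin":0,"jaw":0.25},
  {"translation":[0,0,0],"spin":0,"jaw":0.25},
  {"translation":[0,0,0],"spin":0,"jaw":0.25},
  {"translation":[0,0,0],"spin":0,"jaw":0.25},
])

```text
time: 17.05
tool_pos: [0.4082, 0.3624, 0.1392]
tool_rot: [3.142, 0.0, 2.676]
contact_force: [-0.5, -0.2, -1.7]
opening: 0.0335
grip_force: 39.8
```

```bash
python3 rel.py; python3 - <<'E'
from h import *
a=cv2.imread("pics/now_scene.png")[...,::-1]; b=cv2.imread("pics/now_side.png")[...,::-1]
C=[]
for n,im in(("scene",a),("side",b)):
    c=get_calibration(n); M=rot(c["orientation"]); q=M.T@(np.array([.406,.362,.066])-np.array(c["origin"])); q=q*[1,-1,-1]
    uv=cv2.projectPoints(q.reshape(1,1,3),np.zeros(3),np.zeros(3),np.array(c["intrinsics"]),np.array(c["D"],float))[0].ravel(); x,y=uv.astype(int); print(n,x,y)
    C.append(cv2.resize(im[y-45:y+45,x-40:x+40],(400,450),interpolation=cv2.INTER_CUBIC))
save("fin.png",np.hstack(C))
E
```

```text
t 17.05 [0.4082 0.3624 0.1392] [3.1416e+00 1.0000e-04 2.6756e+00] [-0.5 -0.2 -1.7]
tcp a,b 16.115500552126523 1.6818850679624693
scene tube before: 9 19.26 330 [-0.5  50.81]
   now 3 19.45 172 [-0.46 50.95]
   nose a,b 128 [19.16 -0.75] low z [54.5 54.8 55.5 56. ]
side tube before: 7 16.97 143 [ 0.93 48.19]
   now 7 17.27 144 [ 0.35 48.09]
   nose a,b 78 [18.6   0.78] low z [54.2 54.5 54.6 55. ]
wrist tube before: 83 17.65 1633 [ 0.5  51.05]
   now 0 None 273 [ 0.47 51.01]
   nose a,b 344 [ 30.99 -10.9 ] low z [54.3 54.9 55.6 56.6]
scene 315 283
side 241 181
```

View pics/fin.png

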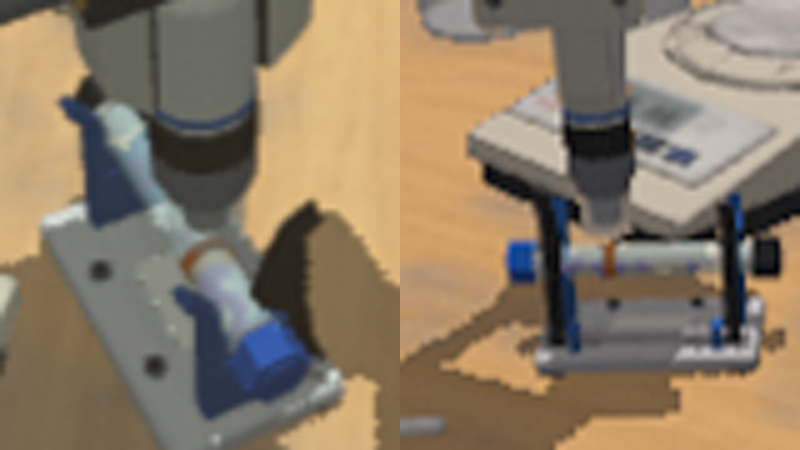

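Both views show the microscope upright over the ring: the nose is at (607,225) over the ring at (610,258) in the side view, with clear space between them. The fits put it within about 1 mm of centre with a gap of about 10 mm.

```bash
python3 -c "
from cell import job
print(job.hand_in())"
```

```text
the job is handed in; nothing more can be done
None
```

I handed the job in at about 17 s. The tube is home in both forks with the jaw closed, and the microscope is held still and upright about 1 cm above the glass, within about 1 mm of the orange ring by the camera fits; no verdict came back.

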